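Set the photometer's filter wheel to orange and start a reading

TASK

Set the photometer's filter wheel to the orange dot: with a fingertip, push the white tab sideways, without pinching it, until it points at the orange dot. Then press the red read button all the way down, let it come back up and move clear. Do not press the button before the wheel is set, and leave the glassware and everything else on the bench and on the photometer where it stands.

Things in the scene. Friction and masses are not known exactly. Their poses are not given: they have to be found in the camera images.
- filter_wheel (a joint): turn of the black filter wheel (disc 104 mm across, top 18 mm above the deck, metal hub to 29 mm) about its vertical axis, rad. 0: the tab points to the photometer's front (its own -x); positive is counter-clockwise seen from above. Range +-1.9; no detents, no spring: friction (0.16 N m, 2 to 3 N at the tab) stops it where it is left. Starts within 0.2 of 0
- wheel_axis (a point): the wheel's axis of rotation at the height of the deck (70 mm above the bench); fixed to the photometer, its x and y axes are the photometer's own, z up
- tab_mid (a point): middle of the white tab, an upright bar sticking out radially from the wheel's rim to 92 mm from the axis: 14 mm thick, 28 mm tall, from 4 to 32 mm above the deck, a black line along its top. The point lies 75 mm from the axis, half-way through the thickness, 18 mm above the deck. Its -x axis points outwards along the tab, z up; pushed towards its own -y the joint grows, towards +y it falls
- tab_pointer (a point): the point on the deck that the tab points at, 108 mm from the axis (16 mm beyond the tab's end); it lies over a dot's centre when the tab points exactly at that dot. Turns with the wheel
- read_button_top (a point): centre of the top of the red round read button (32 mm across, in a black collar 48 mm across and 12 mm tall) near the front right corner of the deck; 22 mm above the deck when up. Pressed straight down
- read_button (a joint): how far the read button is pressed, m: 0 up, 0.006 fully down. A spring returns it; it begins to move at about 1.5 N and takes 5 N fully down
- photometer: filter photometer, a white box 280 x 360 x 70 mm (x, y, z) fixed to the bench; its flat top is the deck. Origin at the centre of its underside on the bench, -x is its front, z up. The wheel's axis is at x +30, y +30 mm, the button at x -95, y -125 mm; a black sample chamber 28 mm tall stands behind the wheel
- dot_orange: a flat orange dot 22 mm across, under 2 mm thick, on the deck, 108 mm from the wheel's axis; origin at its centre. The four dots (orange, blue, green, purple) mark the wheel's positions at joint values -1.2, -0.6, 0.6 and 1.2; which colour is at which varies
- dot_blue: a flat blue dot 22 mm across, under 2 mm thick, on the deck, 108 mm from the wheel's axis; origin at its centre. The four dots (orange, blue, green, purple) mark the wheel's positions at joint values -1.2, -0.6, 0.6 and 1.2; which colour is at which varies
- dot_green: a flat green dot 22 mm across, under 2 mm thick, on the deck, 108 mm from the wheel's axis; origin at its centre. The four dots (orange, blue, green, purple) mark the wheel's positions at joint values -1.2, -0.6, 0.6 and 1.2; which colour is at which varies
- dot_purple: a flat purple dot 22 mm across, under 2 mm thick, on the deck, 108 mm from the wheel's axis; origin at its centre. The four dots (orange, blue, green, purple) mark the wheel's positions at joint values -1.2, -0.6, 0.6 and 1.2; which colour is at which varies
- flask: conical amber glass flask with a white stopper, 82 mm across, 128 mm tall, standing on the bench left of the photometer; not part of the job, leave it. Origin at the centre of its underside
- wash_bottle: clear plastic wash bottle with a bent spout, 60 mm across, 165 mm tall, on the bench right of the photometer; not part of the job, leave it. Origin at the centre of its underside
- reagent_bottle: amber glass bottle with blue cap, 54 mm across, 110 mm tall, on the bench left of the photometer; not part of the job, leave it. Origin at the centre of its underside
- rubber_ring: black rubber ring lying on the bench right of the photometer, 48 mm across, 12 mm tall; not part of the job, leave it. Origin at the centre of its underside
- beaker: small glass beaker, 66 mm across, 80 mm tall, on the bench left of the photometer; not part of the job, leave it. Origin at the centre of its underside
- vial_amber: amber sample vial with black cap, 25 mm across, 50 mm tall, standing on the rear right of the deck; not part of the job, leave it. Origin at the centre of its underside
- vial_clear: clear sample vial with white cap, 25 mm across, 50 mm tall, standing on the rear left of the deck; not part of the job, leave it. Origin at the centre of its underside

How it is judged (in metres and radians):
On the way, in this order (a step that is already met when the one before it is completed fails the run):
1. the wheel rests with the tab pointing at the orange dot (within 10 mm) (horizontal distance between tab_pointer and dot_orange below 0.01 m and velocity of joint filter_wheel between -0.05 and 0.05 rad/s), for 0.2 s.
2. the read button is pressed down (at least 4.5 of its 6 mm) with the wheel still at orange (horizontal distance between tab_pointer and dot_orange below 0.01 m and value of joint read_button above 0.0045 m), for 0.05 s.
At the end, for the whole second after the job is handed in: the tab points at the orange dot (the point 108 mm out along the tab within 10 mm of the dot's centre), the wheel is at rest, the read button is back up (within 1.5 mm), and every loose thing is within 20 mm of where it stood (all of step 1 and value of joint read_button below 0.0015 m and distance of each of flask, wash_bottle, reagent_bottle, rubber_ring, beaker, vial_amber, vial_clear from where it was at the start of the episode below 0.02 m); the robot touches nothing.
It fails at once if the read button is pressed (over 3 mm) while the tab does not point at the orange dot (value of joint read_button above 0.003 m and horizontal distance between tab_pointer and dot_orange above 0.012 m).
It fails at once if the tab is pinched (fingers press both of its sides at once, over 2 N each) (contact force between the fingers and filter_wheel_c1 above 2 N and contact force between the fingers and filter_wheel_c0 above 2 N).
It fails at once if a bystander is moved more than 20 mm, lifted or knocked over (distance of any of flask, wash_bottle, reagent_bottle, rubber_ring, beaker, vial_amber, vial_clear from where it was at the start of the episode above 0.02 m or angle between any of flask, wash_bottle, reagent_bottle, rubber_ring, beaker, vial_amber, vial_clear's own z axis and vertical above 0.5 rad).
It also fails if it takes over 42 s, if anything falls off the work surface, if the arm or the gripper's body presses on something with over 40 N, if the wrist force passes 120 N, or if a joint passes its speed limit or range.

ROBOT

A 6-joint arm with a two-finger parallel gripper is mounted at the origin on the work surface. World frame = base frame: x ahead of the robot, y to its left, z up, the work surface at z = 0. Lengths are in m, angles in degrees, forces in N, time in s.
With the tool pointing down it reaches from about 0.375 to 0.9 m from the base axis. Payload 3.1 kg.
Tool frame: the origin (TCP) lies midway between the tips of the shut fingers; the grasp point (between the pads) lies 19 mm behind it; z points along the fingers, y is the line along which they close (so a half turn about z gives the same grasp; the last joint's range is limited). The gripper opens to 87 mm and grips with 3 to 60 N. Pads are 19 mm wide; open, the fingers measure 117 mm over their backs; the gripper's body (75 mm by 190 mm) begins 51 mm behind the grasp point.
Start: joints at [60.705, 30.224, 82.088, -0, 67.689, -10.227], TCP at [0.204, 0.591, 0.223] pointing down, gripper open.
Joint ranges: [-176.69, 176.69], [-43.24, 126.21], [12.49, 139.97], [-82, 262], [0, 151.66], [-163.58, 163.58]. Speed limits (degrees/s): [159.86, 159.86, 180, 180, 180, 180].

INTERFACE

Orientations are given as a 3x3 rotation matrix whose columns are the frame's x, y, z axes.
In Python, from rig import read_state, capture, camera_info, hand_in gives the robot as it stands.
- The arm moves only by the tool drive_tool, never from a script. Its argument "motion" is a list of rows, each a list of 2 entries, a list of its own where there are three numbers: the shift along the tool's x, y, z in mm, then the turn, a rotation vector about the tool's x, y, z in rad. A call has 1 to 5 rows; each row shifts and turns the commanded pose from where the row before left it, along the tool's axes as they then stand; what a row does not reach is not made up. A row lasts 1/10 s, in which the tool goes at most 50 mm and 8.59 degrees, less where a joint would pass 70% of its speed; a pose out of reach is approached as far as the arm can. A call is refused whole if a number of a shift passes 50 or a number of a turn 0.15, either way. A call with a gripper value outside its range is refused whole. "gripper" is the opening, from 0 (shut) to 1 (fully open), set as the call begins (left out, the last holds). The fingers move at their own pace and stop on an object; the grip force is fixed at half the most. Time passes only in rows, so rows that do not move let the fingers close. It gives the time, the measured TCP pose, the force, the opening and the grip force at its end, in the units of the state.
- read_state(): the state, without advancing time (a new reading comes with each control period).
- capture(name): name is "side" or "top"; returns the picture (480x640x3 uint8, red, green, blue); there is no depth.
- camera_info(name): a dict with "fovy" (degrees; the focal length in pixels is half the picture's height over the tangent of half this angle, whatever the lens; pixels are square), "cx", "cy" (the principal point, pixels), "xyz" and "orientation" of the camera in the world. Camera axes: x right, y down, z forward; pixel columns grow to the right and rows downward; lengths in m; the calibration is good to about 2 mm. A picture is of the moment at which its call begins. camera_info takes no time and is no camera call.
- hand_in(): hands the job in; it is judged then, once.
The state is a dict: "time_s": time; "joint_positions": joint angles; "qvel": joint speeds; "tau": joint torques, N m; "position": TCP position; "tcp_rot": TCP orientation; "force": force on the tool from outside, world axes, zero at the start; "moment": the same for the moment, N m; "opening": opening from 0.0 (shut) to 1.0 (fully open); "grasp_force": force on a finger pad.
Only numpy, scipy, OpenCV 4.12 (cv2) and the standard library are available. Lean on these libraries where they do the work, as an engineer would, in place of code of your own. Each camera call takes 0.05 s, during which the arm holds its last target. There are 200 camera calls.

## Working session

There is one attempt and no reset: what is moved stays moved. The work goes in short steps, Python scripts to look and compute and a tool call to move; the robot and the scene stay as the last step left them, time stands still between calls to the robot, and variables do not carry over. Pictures are saved under pics/ and viewed, at most 10 in all, crops included, and the job is handed in when it is done.

Besides the shell and the picture viewer there is one more tool, called after "Emit:" as name([rows], argument=value, ...), one row to a line, values as JSON. drive_tool: Moves the arm, as the interface text tells. Its arguments: {"type":"object","properties":{"motion":{"type":"array","items":{"type":"array"}},"gripper":{"type":"number"}},"required":["motion"]}

```bash
mkdir -p pics
python3 - <<'E'
from rig import *
import cv2
for n in("top","side"):
    cv2.imwrite(f"pics/{n}0.png",capture(n)[:,:,::-1]); print(camera_info(n))
s=read_state();print(s["time_s"],s["position"],s["tcp_rot"],s["force"])
E
```

```text
{'fovy': 51.83374482917494, 'cx': 318.7648763162308, 'cy': 239.8619319787604, 'xyz': array([0.45549459, 0.01598718, 1.0279763 ]), 'orientation': array([[ 0.01156926, -0.99011741,  0.13976286],
       [-0.99992866, -0.01187111, -0.00132625],
       [ 0.00297229, -0.13973755, -0.99018412]])}
{'fovy': 53.27397409878972, 'cx': 318.40957286428613, 'cy': 236.11864449735955, 'xyz': array([ 0.20403284, -0.3893709 ,  0.72477174]), 'orientation': array([[ 0.72117658, -0.50525832,  0.4739392 ],
       [-0.69257802, -0.54115881,  0.4769516 ],
       [ 0.01549261, -0.6722062 , -0.74020187]])}
0.1 [0.20380782 0.59014455 0.22166707] [[-9.45139481e-01  3.26665619e-01 -9.67131012e-04]
 [ 3.26666846e-01  9.45138063e-01 -1.67730797e-03]
 [ 3.66153485e-04 -1.90121962e-03 -9.99998126e-01]] [-0.56639649 -0.12650764  0.43954652]
```

View pics/top0.png

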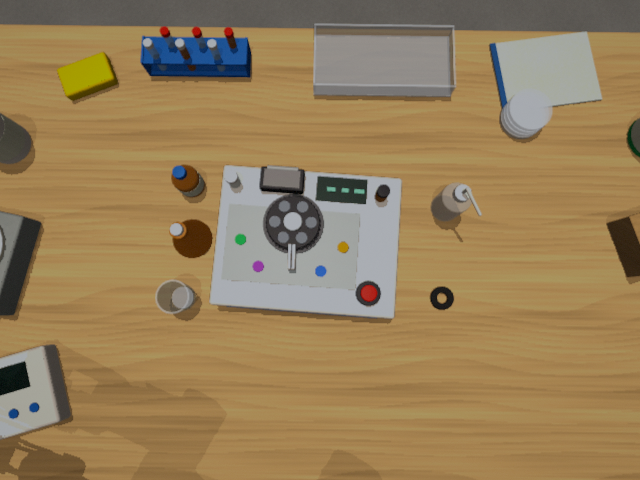

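View pics/side0.png

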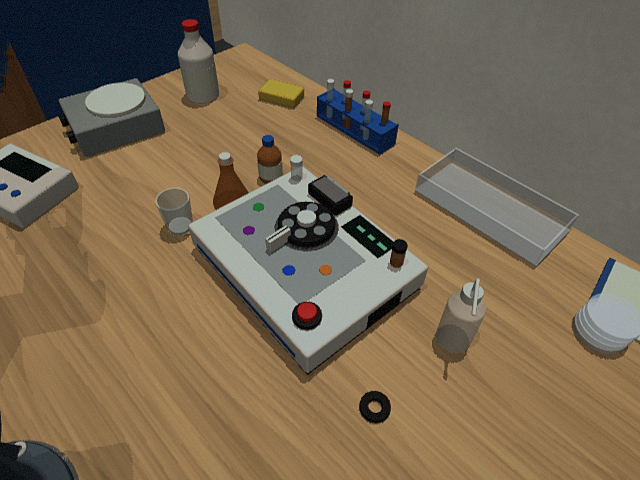

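```bash
cat > h.py <<'E'
from rig import *
import numpy as np, cv2
from scipy.optimize import least_squares
def ray(n,uv,z):
    c=camera_info(n); f=240/np.tan(np.radians(c["fovy"]/2))
    d=np.array(c["orientation"])@[(uv[0]-c["cx"])/f,(uv[1]-c["cy"])/f,1]
    return c["xyz"]+d*(z-c["xyz"][2])/d[2]
def blobs(n):
    im=capture(n); hsv=cv2.cvtColor(im,cv2.COLOR_RGB2HSV); out={}
    roi=np.zeros(im.shape[:2],np.uint8)
    if n=="top": roi[165:318,212:402]=1
    else: cv2.fillPoly(roi,[np.array([[190,225],[300,180],[425,270],[305,368]])],1)
    for k,(a,b) in dict(orange=(10,25),green=(50,80),blue=(105,125),purple=(135,160),red=(-1,6)).items():
        m=cv2.inRange(hsv,(max(a,0),120,60),(b,255,255))*roi
        if k!="red" and n=="side": m[:,370:]=0
        q,l,s,c=cv2.connectedComponentsWithStats(m); 
        if q>1:
            i=1+np.argmax(s[1:,4]); out[k]=(*c[i],s[i,4])
    return im,out
E
python3 - <<'E'
from h import *
ang=dict(orange=1.2,blue=.6,green=-1.2,purple=-.6)
W={}
for n in("top","side"):
    im,b=blobs(n)
    for k,v in b.items():
        p=ray(n,v,.0915 if k=="red" else .0715); W[n,k]=p; print(n,k,np.round(v,1),p.round(4))
loc={k:np.array([30-108*np.cos(a),30-108*np.sin(a)])/1e3 for k,a in ang.items()}; loc["red"]=np.array([-.095,-.125])
R=lambda t:np.array([[np.cos(t),-np.sin(t)],[np.sin(t),np.cos(t)]])
f=lambda p:np.concatenate([p[:2]+R(p[2])@loc[k]-W[n,k][:2] for n,k in W])
r=least_squares(f,[.55,0,0]); p=r.x;print(p,(r.fun.reshape(-1,2)*1e3).round(1))
for nm,l in [("axis",(.03,.03)),("btn",(-.095,-.125)),("orange",loc["orange"])]: print(nm,p[:2]+R(p[2])@np.array(l))
a=p[:2]+R(p[2])@[.03,.03]
for n,uv in(("top",(291,268)),("side",(267,243))):
    t=ray(n,uv,.102)[:2]; d=R(p[2]).T@(t-a);print("tab end",t,d,np.arctan2(-d[1],-d[0]))
E
```

```text
top orange [355.4 169.2 956. ] [ 0.7338 -0.0568  0.0715]
top green [240.1 239.   89. ] [0.5904 0.1685 0.0715]
top blue [320.4 270.6  87. ] [0.5303 0.0108 0.0715]
top purple [257.9 266.1  86. ] [0.5377 0.1323 0.0715]
top red [368.4 292.9 237. ] [ 0.4878 -0.0802  0.0915]
side orange [325.1 269.4 100. ] [ 0.5768 -0.0327  0.0715]
side green [258.1 206.4  68. ] [0.5906 0.1683 0.0715]
side blue [288.4 269.8  98. ] [0.5297 0.0101 0.0715]
side purple [248.4 229.8  76. ] [0.5382 0.132  0.0715]
side red [306.5 311.3 308. ] [ 0.4859 -0.0832  0.0915]
[0.6063704  0.03909276 0.02531238] [[-134.7   25. ]
 [   3.6    1. ]
 [  17.8   -4.2]
 [   7.2   -3.7]
 [  26.8   -8.1]
 [  22.3    0.9]
 [   3.3    1.1]
 [  18.4   -3.5]
 [   6.8   -3.5]
 [  28.7   -5.1]]
axis [0.6356015  0.06984244]
btn [ 0.51456454 -0.08827162]
orange [ 0.59902707 -0.03177602]
tab end [0.53220526 0.0662693 ] [-0.10345355 -0.00095507] 0.009231597965427026
tab end [0.52654214 0.06107596] [-0.1092463  -0.00600341] 0.0548977466619104
```

Run:
```python
from h import *
W=dict(o=(.5768,-.0327),g=(.5905,.1684),b=(.5300,.0105),p=(.5380,.1322),r=(.4868,-.0817))
ang=dict(o=1.2,b=.6,g=-1.2,p=-.6)
loc={k:np.array([30-108*np.cos(a),30-108*np.sin(a)])/1e3 for k,a in ang.items()}; loc["r"]=np.array([-.095,-.125])
R=lambda t:np.array([[np.cos(t),-np.sin(t)],[np.sin(t),np.cos(t)]])
r=least_squares(lambda p:np.concatenate([p[:2]+R(p[2])@loc[k]-W[k] for k in W]),[.55,0,0]); p=r.x;print(p,(r.fun.reshape(-1,2)*1e3).round(1))
a=p[:2]+R(p[2])@[.03,.03]; print("axis",a)
for n,uv in(("top",(291,268)),("side",(267,243))):
    t=ray(n,uv,.102)[:2]; d=R(p[2]).T@(t-a);print("tab end",t,d,np.arctan2(-d[1],-d[0]))
# finger contact path: finger centre at radius .080, clearance c behind tab face
for th in np.arange(0,1.21,.2):
    u=R(p[2])@[-np.cos(th),-np.sin(th)]; v=R(p[2])@[-np.sin(th),np.cos(th)]
    print(round(th,1),(a+u*.08-v*-(.0)).round(4),"behind dir",v.round(3), np.degrees(p[2]+th).round(1))
```

```text
[ 0.59068779  0.03715931 -0.06868803] [[-0.1 -0. ]
 [ 0.  -0.3]
 [-0.4 -0.2]
 [-0.1 -0.2]
 [ 0.5  0.7]]
axis [0.62267607 0.06502955]
tab end [0.53220526 0.0662693 ] [-0.09034256 -0.00497255] 0.05498558489748163
tab end [0.52654214 0.06107596] [-0.09563588 -0.01054232] 0.10979067638229646
0.0 [0.5429 0.0705] behind dir [0.069 0.998] -3.9
0.2 [0.5434 0.0546] behind dir [-0.131  0.991] 7.5
0.4 [0.547 0.039] behind dir [-0.325  0.946] 19.0
0.6 [0.5537 0.0245] behind dir [-0.507  0.862] 30.4
0.8 [0.5631 0.0116] behind dir [-0.668  0.744] 41.9
1.0 [0.5749 0.0008] behind dir [-0.802  0.597] 53.4
1.2 [ 0.5886 -0.0074] behind dir [-0.905  0.425] 64.8
```

```bash
cat >> h.py <<'E'
def plan(wps,cmd=None):
    """wps: list of (x,y,z,yaw_rad,nrows); rows from the present pose, rounded"""
    s=read_state(); T=np.array(s["tcp_rot"]); p=np.array(s["position"]) 
    yaw=np.arctan2(T[1,1],T[0,1])
    print("now",s["time_s"],p.round(4),"yaw",round(yaw,3),"F",np.round(s["force"],1),"op",s["opening"])
    for x,y,z,w,n in wps:
        p0=p.copy(); y0=yaw; rows=[]
        for i in range(1,n+1):
            t=p0+(np.array([x,y,z])-p0)*i/n; d=t-p
            c,sn=np.cos(yaw),np.sin(yaw); A=np.array([[-sn,c,0],[c,sn,0],[0,0,-1]]).T
            sh=np.round(A.T@d*1e3,0 if n>1 or 1 else 1); tw=round(-(y0+(w-y0)*i/n-yaw),2)
            p=p+A@sh/1e3; yaw-=tw
            rows.append([[int(v) for v in sh],[0,0,float(tw)]])
        for i in range(0,n,5): print(rows[i:i+5])
        print("  ->",p.round(4),round(yaw,3))
E
python3 -c "
from h import *
plan([(.545,.098,.15,0,15),(.545,.098,.086,0,3)])"
```

```text
now 0.2 [0.2039 0.5903 0.2219] yaw 1.238 F [-0.3  0.2  0.5] op 0.9982375108092664
[[[-32, -24, 5], [0, 0, 0.08]], [[-34, -21, 5], [0, 0, 0.09]], [[-36, -17, 4], [0, 0, 0.08]], [[-37, -15, 5], [0, 0, 0.08]], [[-38, -12, 5], [0, 0, 0.08]]]
[[[-39, -9, 5], [0, 0, 0.09]], [[-40, -5, 5], [0, 0, 0.08]], [[-39, -2, 4], [0, 0, 0.08]], [[-40, 1, 5], [0, 0, 0.08]], [[-40, 4, 5], [0, 0, 0.09]]]
[[[-39, 8, 5], [0, 0, 0.08]], [[-39, 11, 5], [0, 0, 0.08]], [[-37, 14, 4], [0, 0, 0.08]], [[-36, 17, 5], [0, 0, 0.09]], [[-35, 20, 5], [0, 0, 0.08]]]
  -> [0.545  0.0977 0.1499] -0.002
[[[0, 0, 21], [0, 0, -0.0]], [[0, 0, 22], [0, 0, -0.0]], [[0, 0, 21], [0, 0, -0.0]]]
  -> [0.545  0.0977 0.0859] -0.002
```

Emit:
drive_tool([
  [[-32,-24,5],[0,0,0.08]],
  [[-34,-21,5],[0,0,0.09]],
  [[-36,-17,4],[0,0,0.08]],
  [[-37,-15,5],[0,0,0.08]],
  [[-38,-12,5],[0,0,0.08]],
], gripper=0)

```text
time_s: 0.7
position: [0.3184, 0.4254, 0.1984]
tcp_rot: [[-0.735, 0.678, 0.0], [0.678, 0.735, 0.0], [-0.0, 0.0, -1.0]]
force: [0.6, -0.6, -0.5]
opening: 0.628
grasp_force: 0.0
```

Emit:
drive_tool([
  [[-39,-9,5],[0,0,0.09]],
  [[-40,-5,5],[0,0,0.08]],
  [[-39,-2,4],[0,0,0.08]],
  [[-40,1,5],[0,0,0.08]],
  [[-40,4,5],[0,0,0.09]],
])

```text
time_s: 1.2
position: [0.4321, 0.2611, 0.1745]
tcp_rot: [[-0.394, 0.919, 0.0], [0.919, 0.394, 0.0], [0.0, 0.0, -1.0]]
force: [0.7, 0.5, 0.6]
opening: 0.17
grasp_force: 0.0
```

Emit:
drive_tool([
  [[-39,8,5],[0,0,0.08]],
  [[-39,11,5],[0,0,0.08]],
  [[-37,14,4],[0,0,0.08]],
  [[-36,17,5],[0,0,0.09]],
  [[-35,20,5],[0,0,0.08]],
])

```text
time_s: 1.7
position: [0.5459, 0.0966, 0.1503]
tcp_rot: [[0.006, 1.0, 0.0], [1.0, -0.006, 0.0], [0.0, 0.0, -1.0]]
force: [-0.2, 0.9, -0.4]
opening: 0.008
grasp_force: 0.0
```

Emit:
drive_tool([
  [[0,0,0],[0,0,0]],
  [[0,0,0],[0,0,0]],
])

```text
time_s: 1.9
position: [0.5452, 0.0972, 0.1501]
tcp_rot: [[0.004, 1.0, -0.001], [1.0, -0.004, 0.0], [0.0, -0.001, -1.0]]
force: [-0.3, -1.0, 0.1]
opening: 0.006
grasp_force: 0.0
```

Run:
```python
from h import *
plan([(.545,.098,.086,0,3)])
cv2.imwrite("pics/a.png",np.hstack([cv2.resize(capture("side")[120:390,150:470],(640,540))])[:,:,::-1])
```

```text
now 1.9 [0.5452 0.0972 0.1501] yaw -0.004 F [-0.3 -1.   0.1] op 0.006266550312595037
[[[0, 0, 21], [0, 0, -0.0]], [[1, 0, 22], [0, 0, -0.0]], [[0, 0, 21], [0, 0, -0.0]]]
  -> [0.5452 0.0982 0.0861] -0.004
```

View pics/a.png

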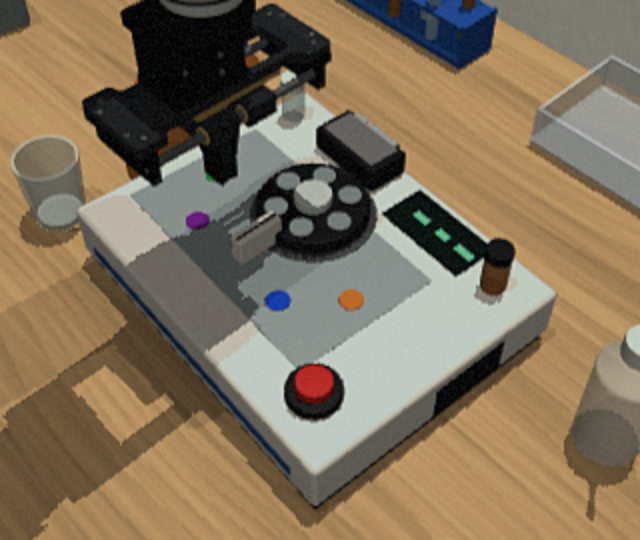

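Emit:
drive_tool([
  [[0,0,21],[0,0,0]],
  [[1,0,22],[0,0,0]],
  [[0,0,21],[0,0,0]],
  [[0,0,0],[0,0,0]],
])

```text
time_s: 2.35
position: [0.5418, 0.1006, 0.0844]
tcp_rot: [[-0.001, 1.0, -0.007], [1.0, 0.001, 0.0], [0.0, -0.007, -1.0]]
force: [-0.6, 0.2, 0.6]
opening: 0.001
grasp_force: 0.0
```

```bash
cat >> h.py <<'E'
AX=np.array([.6227,.0650]); YAW=-.0687
def arc(th,off=.0165,r=.078):
    u=YAW+th; return (*(AX+r*np.array([-np.cos(u),-np.sin(u)])+off*np.array([-np.sin(u),np.cos(u)])),.086,u)
E
python3 -c "
from h import *
plan([(*arc(t),n) for t,n in [(.05,3),(.2,2),(.35,2),(.5,3),(.65,2),(.8,3),(.95,3),(1.05,3),(1.12,3)]])"
```

```text
now 2.35 [0.5418 0.1006 0.0844] yaw 0.001 F [-0.6  0.2  0.6] op 0.0010556870416880317
[[[-6, 1, -1], [0, 0, 0.01]], [[-6, 1, 0], [0, 0, 0.0]], [[-6, 1, -1], [0, 0, 0.01]]]
  -> [0.5447 0.0825 0.0864] -0.019
[[[-6, -1, 0], [0, 0, -0.08]], [[-5, -1, 0], [0, 0, -0.07]]]
  -> [0.5429 0.0715 0.0864] 0.131
[[[-6, -1, 0], [0, 0, -0.08]], [[-6, -1, 0], [0, 0, -0.07]]]
  -> [0.543  0.0594 0.0864] 0.281
[[[-4, 0, 0], [0, 0, -0.05]], [[-4, -1, 0], [0, 0, -0.05]], [[-4, -1, 0], [0, 0, -0.05]]]
  -> [0.545  0.0473 0.0864] 0.431
[[[-6, -1, 0], [0, 0, -0.08]], [[-6, -1, 0], [0, 0, -0.07]]]
  -> [0.5487 0.0357 0.0864] 0.581
[[[-4, -1, 0], [0, 0, -0.05]], [[-4, 0, 0], [0, 0, -0.05]], [[-3, -1, 0], [0, 0, -0.05]]]
  -> [0.5535 0.0256 0.0864] 0.731
[[[-4, -1, 0], [0, 0, -0.05]], [[-4, 0, 0], [0, 0, -0.05]], [[-4, -1, 0], [0, 0, -0.05]]]
  -> [0.5605 0.0157 0.0864] 0.881
[[[-3, -1, 0], [0, 0, -0.03]], [[-2, 0, 0], [0, 0, -0.04]], [[-3, -1, 0], [0, 0, -0.03]]]
  -> [0.5656 0.0093 0.0864] 0.981
[[[-2, 0, 0], [0, 0, -0.02]], [[-2, -1, 0], [0, 0, -0.03]], [[-1, 0, 0], [0, 0, -0.02]]]
  -> [0.5693 0.0057 0.0864] 1.051
```

Emit:
drive_tool([
  [[-5,0,0],[0,0,0.01]],
  [[-5,0,0],[0,0,0]],
  [[-5,0,0],[0,0,0.01]],
  [[-6,-1,0],[0,0,-0.08]],
  [[-5,-1,0],[0,0,-0.07]],
])

```text
time_s: 2.85
position: [0.5437, 0.073, 0.0877]
tcp_rot: [[-0.129, 0.992, 0.002], [0.992, 0.129, 0.001], [0.001, 0.002, -1.0]]
force: [-0.0, 3.5, 1.7]
opening: 0.003
grasp_force: 1.2
```

Emit:
drive_tool([
  [[-6,-1,0],[0,0,-0.08]],
  [[-6,-1,0],[0,0,-0.07]],
  [[-4,0,0],[0,0,-0.05]],
  [[-4,-1,0],[0,0,-0.05]],
  [[-4,-1,0],[0,0,-0.05]],
])

```text
time_s: 3.35
position: [0.5451, 0.0489, 0.0876]
tcp_rot: [[-0.416, 0.909, 0.001], [0.909, 0.416, 0.001], [0.001, 0.001, -1.0]]
force: [-0.8, 3.1, 1.5]
opening: 0.005
grasp_force: 1.3
```

Run:
```python
from h import *
cv2.imwrite("pics/b.png",cv2.resize(capture("side")[120:390,150:470],(640,540))[:,:,::-1])
plan([(*arc(t),n) for t,n in [(.65,2),(.8,3),(.95,3),(1.05,3),(1.12,3)]])
```

```text
now 3.4 [0.5454 0.0482 0.0876] yaw 0.43 F [-1.5  1.3  1.6] op 0.007729377226736433
[[[-6, -1, 1], [0, 0, -0.08]], [[-6, -2, 1], [0, 0, -0.07]]]
  -> [0.5481 0.0361 0.0856] 0.58
[[[-4, 0, 0], [0, 0, -0.05]], [[-4, -1, 0], [0, 0, -0.05]], [[-4, -1, 0], [0, 0, -0.05]]]
  -> [0.5536 0.0252 0.0856] 0.73
[[[-4, -1, 0], [0, 0, -0.05]], [[-4, 0, 0], [0, 0, -0.05]], [[-4, -1, 0], [0, 0, -0.05]]]
  -> [0.5606 0.0153 0.0856] 0.88
[[[-3, 0, 0], [0, 0, -0.03]], [[-2, -1, 0], [0, 0, -0.04]], [[-3, -1, 0], [0, 0, -0.03]]]
  -> [0.5658 0.0088 0.0856] 0.98
[[[-2, 0, 0], [0, 0, -0.02]], [[-1, 0, 0], [0, 0, -0.03]], [[-2, -1, 0], [0, 0, -0.02]]]
  -> [0.5695 0.0053 0.0856] 1.05
```

View pics/b.png

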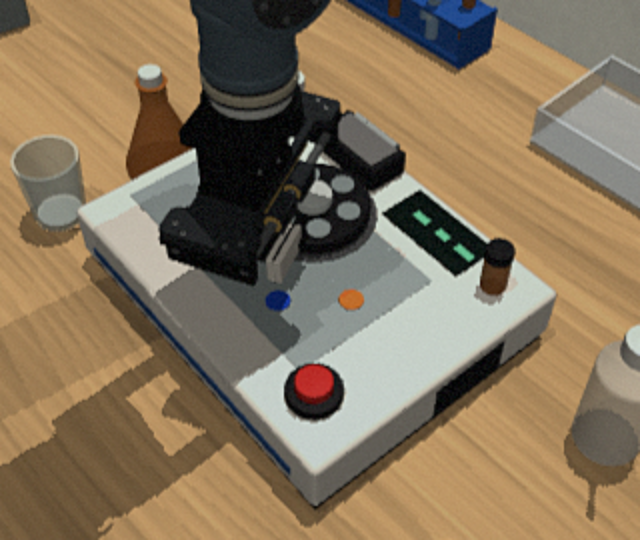

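The tab, around (283,253) in the crop, has turned to just short of blue, as predicted. I'll continue the push.

Emit:
drive_tool([
  [[-6,-1,0],[0,0,-0.08]],
  [[-6,-1,0],[0,0,-0.07]],
  [[-4,0,0],[0,0,-0.05]],
  [[-4,-1,0],[0,0,-0.05]],
  [[-4,-1,0],[0,0,-0.05]],
])

```text
time_s: 3.9
position: [0.5537, 0.0265, 0.0873]
tcp_rot: [[-0.666, 0.746, -0.001], [0.746, 0.666, 0.001], [0.001, 0.0, -1.0]]
force: [-0.1, 2.3, 0.6]
opening: 0.002
grasp_force: 1.3
```

Emit:
drive_tool([
  [[-4,-1,0],[0,0,-0.05]],
  [[-4,0,0],[0,0,-0.05]],
  [[-4,-1,0],[0,0,-0.05]],
  [[-3,0,0],[0,0,-0.03]],
  [[-2,-1,0],[0,0,-0.04]],
])

```text
time_s: 4.4
position: [0.5638, 0.0125, 0.0871]
tcp_rot: [[-0.812, 0.584, -0.001], [0.584, 0.812, 0.001], [0.002, -0.0, -1.0]]
force: [-1.4, 3.2, 0.9]
opening: 0.004
grasp_force: 1.2
```

Emit:
drive_tool([
  [[-3,-1,0],[0,0,-0.03]],
  [[-2,0,0],[0,0,-0.02]],
  [[-1,0,0],[0,0,-0.03]],
  [[-2,-1,0],[0,0,-0.02]],
  [[0,0,0],[0,0,0]],
])

```text
time_s: 4.9
position: [0.5702, 0.0061, 0.0869]
tcp_rot: [[-0.866, 0.5, 0.0], [0.5, 0.866, -0.0], [-0.0, 0.0, -1.0]]
force: [-1.4, 0.8, 2.1]
opening: 0.003
grasp_force: 0.9
```

Run:
```python
from h import *
cv2.imwrite("pics/c.png",cv2.resize(capture("side")[190:310,230:370],(700,600),interpolation=cv2.INTER_CUBIC)[:,:,::-1])
plan([(*arc(1.2),4)])
```

```text
now 4.95 [0.5702 0.0061 0.0868] yaw 1.047 F [-2.1  0.5  2.1] op 0.006923428464656195
[[[-2, 0, 0], [0, 0, -0.02]], [[-1, -1, 0], [0, 0, -0.02]], [[-2, 0, 1], [0, 0, -0.02]], [[-1, -1, 0], [0, 0, -0.02]]]
  -> [0.5745 0.0015 0.0858] 1.127
```

View pics/c.png

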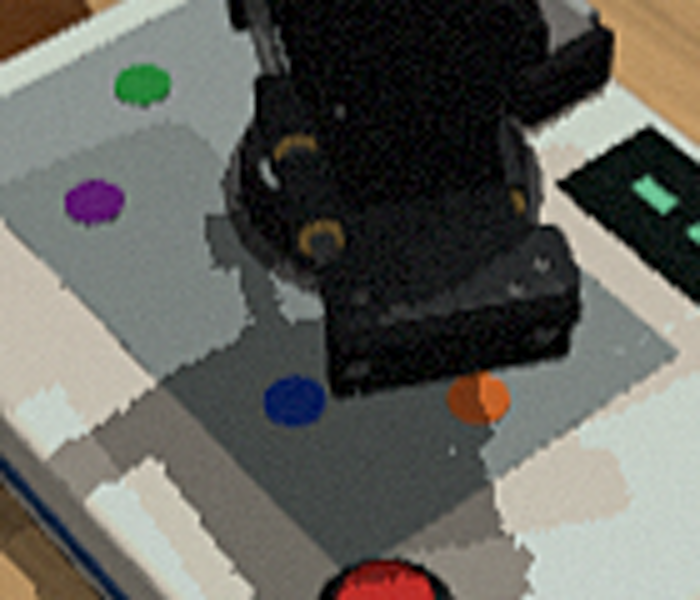

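The gripper hides the tab in this picture. I'll make the last nominal push, back off and lift, then look.

Emit:
drive_tool([
  [[-2,0,0],[0,0,-0.02]],
  [[-1,-1,0],[0,0,-0.02]],
  [[-2,0,0],[0,0,-0.02]],
  [[-1,-1,0],[0,0,-0.02]],
  [[0,0,0],[0,0,0]],
])

```text
time_s: 5.45
position: [0.5749, 0.0016, 0.0865]
tcp_rot: [[-0.904, 0.428, 0.001], [0.428, 0.904, 0.0], [-0.001, 0.0, -1.0]]
force: [-1.1, 1.7, 0.2]
opening: 0.006
grasp_force: 0.8
```

Emit:
drive_tool([
  [[8,0,0],[0,0,0]],
  [[10,0,0],[0,0,0]],
  [[0,0,-30],[0,0,0]],
  [[0,0,-40],[0,0,0]],
  [[0,-40,-10],[0,0,0]],
])

```text
time_s: 5.95
position: [0.5448, -0.0249, 0.1704]
tcp_rot: [[-0.906, 0.424, 0.01], [0.424, 0.906, -0.002], [-0.01, 0.003, -1.0]]
force: [1.3, -0.6, 1.0]
opening: 0.006
grasp_force: 0.0
```

Emit:
drive_tool([
  [[0,-40,0],[0,0,0]],
  [[0,-40,0],[0,0,0]],
  [[0,-30,0],[0,0,0]],
  [[0,0,0],[0,0,0]],
])

```text
time_s: 6.35
position: [0.4923, -0.1288, 0.1667]
tcp_rot: [[-0.902, 0.432, -0.0], [0.432, 0.902, -0.001], [-0.001, -0.001, -1.0]]
force: [0.1, 0.1, -0.5]
opening: 0.006
grasp_force: 0.0
```

Run:
```python
from h import *
a=cv2.resize(capture("side")[190:310,230:370],(400,343),interpolation=cv2.INTER_CUBIC)
b=cv2.resize(capture("top")[190:293,230:350],(400,343),interpolation=cv2.INTER_CUBIC)
cv2.imwrite("pics/d.png",np.hstack([a,b])[:,:,::-1])
plan([])
```

```text
now 6.45 [ 0.4934 -0.1263  0.1666] yaw 1.126 F [-0.7  0.7 -0.3] op 0.006760965560587981
```

View pics/d.png

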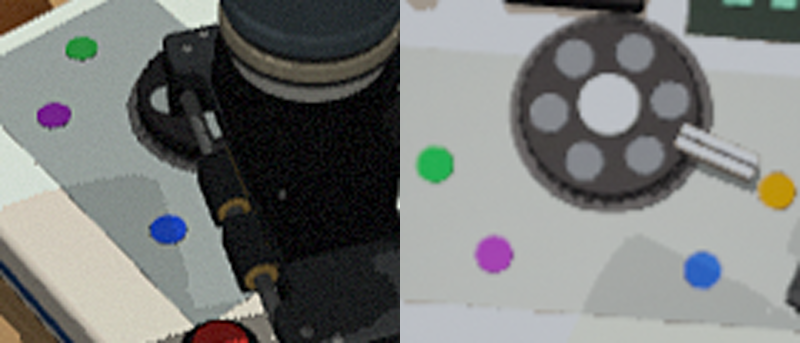

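Run:
```python
from h import *
P=lambda x,y:(230+x*.3,190+y*.3)
for q in((281,133),(355,165)):
    t=ray("top",P(*q),.102)[:2]; d=t-AX; print(np.hypot(*d),np.arctan2(-d[1],-d[0])-YAW)
E=ray("top",P(377,190),.0715)[:2]-AX; print(np.hypot(*E),np.arctan2(-E[1],-E[0])-YAW)
p,q=[ray("top",P(*q),.102)[:2] for q in((281,133),(355,165))]; d=p-q; print(np.arctan2(d[1],d[0])-YAW)
# button plan
plan([(.4868,-.0817,.12,1.13,3),(.4868,-.0817,.096,1.13,2)])
```

```text
0.04509129362352028 1.2408021449291877
0.09100245422962272 1.239824587943335
0.10809534904499929 1.2029673951621829
1.2388644887593656
now 6.45 [ 0.4934 -0.1263  0.1666] yaw 1.126 F [-0.7  0.7 -0.3] op 0.006760965560587981
[[[8, 12, 16], [0, 0, -0.0]], [[9, 13, 15], [0, 0, -0.0]], [[8, 12, 16], [0, 0, -0.0]]]
  -> [ 0.4868 -0.0822  0.1196] 1.126
[[[0, 0, 12], [0, 0, -0.0]], [[0, 0, 12], [0, 0, -0.0]]]
  -> [ 0.4868 -0.0822  0.0956] 1.126
```

The tab is at about 1.24 rad against 1.20, which is 4 mm at the dot and within tolerance. Next is the button.

Emit:
drive_tool([
  [[8,12,16],[0,0,0]],
  [[9,13,15],[0,0,0]],
  [[8,12,16],[0,0,0]],
  [[0,0,10],[0,0,0]],
  [[0,0,8],[0,0,0]],
])

```text
time_s: 6.95
position: [0.4875, -0.0811, 0.1009]
tcp_rot: [[-0.905, 0.426, 0.0], [0.426, 0.905, -0.0], [-0.0, -0.0, -1.0]]
force: [0.4, 0.1, -0.5]
opening: 0.004
grasp_force: 0.0
```

Emit:
drive_tool([
  [[0,0,6],[0,0,0]],
  [[0,0,4],[0,0,0]],
  [[0,0,4],[0,0,0]],
  [[0,0,2],[0,0,0]],
  [[0,0,0],[0,0,0]],
])

```text
time_s: 7.45
position: [0.4878, -0.0824, 0.0864]
tcp_rot: [[-0.903, 0.429, 0.002], [0.429, 0.903, -0.001], [-0.002, 0.0, -1.0]]
force: [-0.7, 1.1, 5.7]
opening: 0.002
grasp_force: 2.9
```

Emit:
drive_tool([
  [[0,0,1],[0,0,0]],
  [[0,0,1],[0,0,0]],
  [[0,0,0],[0,0,0]],
  [[0,0,0],[0,0,0]],
])

```text
time_s: 7.85
position: [0.4878, -0.0824, 0.0861]
tcp_rot: [[-0.903, 0.429, 0.002], [0.429, 0.903, -0.001], [-0.003, 0.0, -1.0]]
force: [-3.0, 1.4, 20.1]
opening: 0.007
grasp_force: 10.2
```

Emit:
drive_tool([
  [[0,0,-10],[0,0,0]],
  [[0,0,-30],[0,0,0]],
  [[0,0,-40],[0,0,0]],
  [[0,-40,-20],[0,0,0]],
  [[0,-40,0],[0,0,0]],
])

```text
time_s: 8.35
position: [0.4549, -0.1559, 0.1868]
tcp_rot: [[-0.905, 0.426, 0.007], [0.426, 0.905, -0.005], [-0.008, -0.001, -1.0]]
force: [0.4, 0.2, 0.2]
opening: 0.006
grasp_force: 0.0
```

Emit:
drive_tool([
  [[0,-30,0],[0,0,0]],
  [[0,0,0],[0,0,0]],
  [[0,0,0],[0,0,0]],
])

```text
time_s: 8.65
position: [0.4397, -0.1819, 0.1836]
tcp_rot: [[-0.903, 0.431, 0.0], [0.431, 0.903, 0.0], [-0.0, 0.0, -1.0]]
force: [0.7, 1.3, 0.2]
opening: 0.007
grasp_force: 0.0
```

Run:
```python
from h import *
a=cv2.resize(capture("side")[120:390,150:470],(400,343))
b=cv2.resize(capture("top")[165:320,210:390],(400,343),interpolation=cv2.INTER_CUBIC)
cv2.imwrite("pics/e.png",np.hstack([a,b])[:,:,::-1]); plan([])
```

```text
now 8.75 [ 0.44   -0.1808  0.1834] yaw 1.128 F [ 0.6 -0.4  0.1] op 0.005498546720826521
```

View pics/e.png

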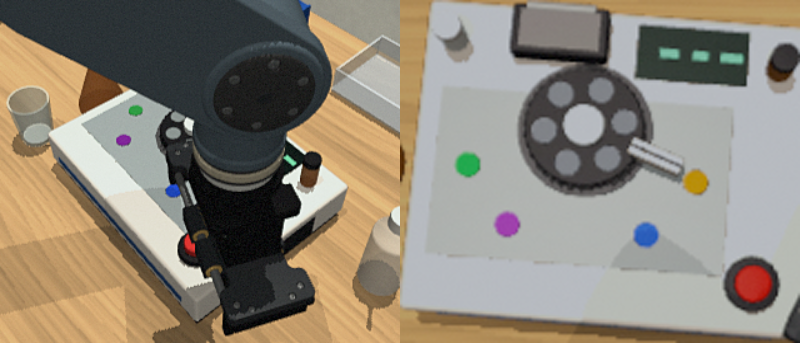

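The button bottomed out at 20 N with the stop felt, and it is back up. The tab still points at orange and the arm is clear.

```bash
python3 -c "
from rig import *
print(hand_in())"
```

```text
the job is handed in; nothing more can be done
None
```

The filter wheel points at the orange dot (about 4 mm off by the top camera, limit 10 mm), the read button was pressed to its stop and came back up, the arm is clear, and the job is handed in; no verdict came back.

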